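Lock a leather stamp in its chase with the slotted cam screw

ROBOT

A 6-joint arm with a two-finger parallel gripper is mounted at the origin on a cart in front of the work surface, level with it; the furniture and walls round the work are solid. World frame = base frame: x ahead of the robot, y to its left, z up, the work surface at z = 0. Lengths are in mm, angles in rad, forces in N, time in s.
With the tool pointing down it reaches from about 350 to 775 mm from the base axis. Payload 7.3 kg.
Tool frame: the origin (TCP) lies between the finger pads; the fingertips stand 14 mm ahead of it and the grasp point (between the pads) lies 5 mm behind it; z points along the fingers, y is the line along which they close (so a half turn about z gives the same grasp; the last joint's range is limited). The gripper opens to 92 mm and grips with 3 to 60 N. Pads are 19 mm wide; open, the fingers measure 130 mm over their backs; the gripper's body (75 mm by 190 mm) begins 47 mm behind the grasp point.
Start: joints at [0.984, 0.342, 1.524, -0, 1.275, -0.146], TCP at [223.986, 474.841, 240.741] pointing down, gripper open.
Joint ranges: [-2.53, 2.53], [-0.77, 2.02], [0.04, 2.7], [-1, 4.14], [0.28, 2.66], [-3.11, 3.11]. Speed limits (rad/s): [2.57, 2.57, 3.14, 3.14, 3.14, 3.14].

INTERFACE

Orientations are given as [roll, pitch, yaw] about the fixed x, y, z axes, in that order (R = Rz(yaw) Ry(pitch) Rx(roll)).
In Python, from plant import get_obs, cams, close_job gives the robot as it stands. The module is installed in compiled form; this text tells all that it offers.
- The arm moves only by the shell command python3 -m creep 'ROWS'. ROWS is JSON, a list of rows, each an object of numbers: "hand": the opening, from 0 (shut) to 1 (fully open); "tx", "ty", "tz": the shift along the tool's x, y, z in m; "spin": the turn about the tool's z in degrees. In form: [{"hand": .., "tx": .., "ty": .., "tz": .., "spin": ..}, ...]. A call has 1 to 5 rows; each row shifts and turns the commanded pose from where the row before left it, along the tool's axes as they then stand; what a row does not reach is not made up. A row lasts 1/8 s, in which the tool goes at most 62.5 mm and 10.7 degrees, less where a joint would pass 70% of its speed; a pose out of reach is approached as far as the arm can. A call is refused whole if a number of a shift passes 0.0625 or a number of a turn 10.7, either way. A call with a gripper value outside its range is refused whole. The fingers move at their own pace and stop on an object; the grip force is fixed at half the most. Time passes only in rows, so rows that do not move let the fingers close. It gives the time, the measured TCP pose, the force, the opening and the grip force at its end, in the units of the state.
- get_obs(): the state, without advancing time (a new reading comes with each control period).
- cams.capture(name): name is "side" or "top"; returns a dict with "color" (480x640x3 uint8, red, green, blue), "K" (3x3 intrinsics, pixels), "R" (3x3) and "t" (3): a world point X has camera coordinates R X + t. Camera axes: x right, y down, z forward; pixel columns grow to the right and rows downward; lengths in mm; the calibration is good to about 2 mm. A picture is of the moment at which its call begins. There is no depth.
- close_job(): hands the job in; it is judged then, once.
The state is a dict: "time": time; "joint_positions": joint angles; "dq": joint speeds; "tau": joint torques, N m; "tool_pos": TCP position; "tcp_rot": TCP orientation; "contact_force": force on the tool from outside, world axes, zero at the start; "moment": the same for the moment, N m; "grip_width": finger opening in mm; "finger_force": force on a finger pad.
Only numpy, scipy, OpenCV 4.12 (cv2) and the standard library are available. Lean on these libraries where they do the work, as an engineer would, in place of code of your own. Each camera call takes 0.05 s, during which the arm holds its last target. There are 200 camera calls.

TASK

The square leather stamp lies loose in the bay of the small steel chase. Take the flat screwdriver out of the wooden tool block, seat its blade in the slotted lock screw and, keeping it seated with light pressure, turn clockwise until the jaw has taken up the play and you feel the screw go clearly stiffer, so that the stamp is held firmly; then stop, as forcing it would crush the soft zinc casting. Put the screwdriver back upright in its hole in the tool block, let go of it, and leave the awl and the things on the table where they are.

Things in the scene. Friction and masses are not known exactly. Their poses are not given: they have to be found in the camera images.
- chase: Grey cast bed fixed to the table, x -48 to 78, y -42 to 42 mm about its origin (on the table, under the bay's middle), top 12 mm high. Along its x from - to +: fence (steel bar, face near x -16, 10 mm above the bed), bay with the stamp, sliding jaw, lock screw. The fence is set by hand: total play fence-stamp-jaw is 1.6 to 3.0 mm with the screw fully open, not known beforehand.
- stamp: Square cast zinc leather stamp, 30 x 30 x 13 mm, lying relief up on the bed between fence and jaw, loose. Origin in the middle of its underside, 12 mm above the table.
- jaw: Sliding steel jaw, 14 x 43 x 10.5 mm, that presses the stamp against the fence; its block's middle lies 23 mm along +x from this origin (the chase's origin when fully back). Only the lock screw moves it: 3 mm per rad, towards the chase's -x. Through the play it meets the stamp 0.5 to 1.0 rad from the screw's open end. A good lock is about 20 N on the stamp; over 45 N crushes it.
- lock_screw: Slotted screw, upright axis, 43 mm along the chase's +x, head 25 mm across, over a snail cam; origin at table height. Starts 0.1 to 0.28 rad from its open end, travel 1.75 rad, does not rise or sink; clockwise from above closes. Turning free takes 0.10 N m (dry friction, self-locking). After the bite torque climbs: 0.13 N m at 10 N of jaw force, 0.17 at 22 N, 0.23 at 45 N, in about 0.3 rad.
- screw_slot (a point): Middle of the slot at the top of the screw head, 28.5 mm above the table; x along the slot, z up. Straight slot, open at both ends, 4.2 mm wide, 5 mm deep, flat floor, mouth widened 0.7 mm each side for 1 mm. At the screw's open end the slot points 0.75 rad anticlockwise from the chase's x; it turns with the screw. One stroke of the tool of at most 1.4 rad is enough.
- driver: Flat screwdriver, 140 mm long, 90 g, blade down in one of the tool block's holes. Origin at the middle of the blade's end, z up the shank. Round shank 7 mm; brass ferrule 24 mm across with its shoulder at z 58 mm; wooden handle with two flats 22 mm apart facing +-y (30 mm wide), z 74 to 132 mm. Same after a half turn about z. Grasp across the flats at z about 100 mm, 40 N or more.
- driver_tip (a point): Same point as the driver's origin: the middle of the blade's end edge, axes as the driver's. The blade is 14 mm wide along x and 2.8 mm thick along y for the last 10 mm. More than 60 N between blade and screw chews up the slot; about 6 N down keeps it seated. Under load the blade's play in the slot lets the driver run up to 0.3 rad ahead of the slot.
- tool_block: Wooden block, 150 x 50 x 64 mm with a 12 mm high foot strip on each long side (60 mm over them), fixed to the table; origin under its middle, x along its length. Two upright through holes 90 mm apart, one with the driver, one with the awl; which is which varies. A tool hangs by its ferrule on the block's top, the driver's x about along the block's x.
- hole_a (a point): Middle of the mouth of the hole at the block's -x end, on the top face 64 mm above the table. Each of these two holes is 18 mm along the block's x and 12 mm along its y. With the driver home its origin lies 58 mm below this point.
- hole_b (a point): The same for the hole at the block's +x end.
- awl: Round-handled stitching awl, 124 mm long, handle 27 mm across with no flats, point down in the other hole. To be left alone. Origin at its point, z up.
- wax_tin: White wax tin with dark band, 68 mm across, 43 mm high; a bystander.
- snap_dish: Small dish of snap caps, 74 mm across, 18 mm high; a bystander.
- thread_spool: Spool of brown thread, 40 mm across, 49 mm high; a bystander.
Things that resemble listed ones, but are neither listed nor needed, are in the scene too. Several things have the shape of the tool_block; the one meant has the colours described above.

How it is judged (in metres and radians):
On the way, in this order (a step that is already met when the one before it is completed fails the run):
1. the driver's blade is seated in the slot of the lock screw (at least 3 mm deep, in line with the slot) (horizontal distance between driver_tip and screw_slot below 0.006 m and z of driver_tip in the frame of screw_slot below -0.003 m and angle between the x axis of driver and the x axis of screw_slot, either way round below 0.5 rad and angle between driver's own z axis and vertical below 0.2 rad), for 0.2 s.
2. with the blade still seated, the screw has been turned until the jaw presses on the stamp with more than 10 N (all of step 1 and contact force between jaw and stamp above 10 N), for 0.2 s.
At the end, for the whole second after the job is handed in: The jaw holds the stamp with 10 to 45 N by itself, the stamp lies flat on the bed (within 3.4 degrees and 2 mm), and the driver hangs at rest, upright (within 8.6 degrees), in a hole of the tool block with its shoulder down on the block (blade end at least 52 mm below the hole's mouth) (contact force between jaw and stamp between 10 and 45 N and angle between stamp's own z axis and vertical below 0.06 rad and z of stamp in the frame of chase between 0.01 and 0.014 m and ((horizontal distance between driver and hole_a below 0.008 m and z of driver in the frame of hole_a below -0.052 m) or (horizontal distance between driver and hole_b below 0.008 m and z of driver in the frame of hole_b below -0.052 m)) and angle between driver's own z axis and vertical below 0.15 rad and linear speed of driver below 0.02 m/s); the robot touches nothing.
It fails at once if the jaw crushes the stamp (more than 45 N) (contact force between jaw and stamp above 45 N).
It fails at once if the driver is leaned on so hard that the slot is chewed up (more than 60 N between driver and screw) (contact force between driver and lock_screw above 60 N).
It fails at once if the driver slips onto the stamp's face (more than 3 N) (contact force between driver and stamp above 3 N).
It fails at once if the robot's fingers turn or push the screw, jaw or stamp directly (contact force between the fingers and lock_screw above 2 N or contact force between the fingers and jaw above 2 N or contact force between the fingers and stamp above 2 N).
It fails at once if a bystander (awl, wax tin, snap dish, thread spool) is moved more than 20 mm (distance of any of wax_tin, snap_dish, thread_spool, awl from where it was at the start of the episode above 0.02 m).
It also fails if it takes over 64 s, if anything falls off the work surface, if the arm or the gripper's body presses on something with over 40 N, if the wrist force passes 120 N, or if a joint passes its speed limit or range.

## Working session

There is one attempt and no reset: what is moved stays moved. The work goes in short steps, Python scripts to look and compute and a shell command to move; the robot and the scene stay as the last step left them, time stands still between calls to the robot, and variables do not carry over. Pictures are saved under pics/ and viewed, at most 10 in all, crops included, and the job is handed in when it is done.

```bash
mkdir -p pics
python3 - <<'E'
from plant import get_obs,cams
import cv2,numpy as np,pickle
o=get_obs();print({k:np.round(o[k],3).tolist() for k in ('time','tool_pos','tcp_rot','contact_force','moment','grip_width')})
for n in('top','side'):
    c=cams.capture(n);pickle.dump(c,open(n+'.pkl','wb'));cv2.imwrite(f'pics/{n}0.png',c['color'][...,::-1]);print(n,c['K'].tolist(),np.round(c['R'],3).tolist(),c['t'])
E
```

```text
{'time': 0.0, 'tool_pos': [223.756, 474.499, 240.041], 'tcp_rot': [-3.14, -0.0, 2.701], 'contact_force': [0.259, -0.029, 0.027], 'moment': [-0.025, -0.026, 0.008], 'grip_width': 91.817}
top [[457.0537227153617, 0.0, 323.8803821176587], [0.0, 457.0537227153617, 232.55868531003594], [0.0, 0.0, 1.0]] [[-0.007, -1.0, 0.011], [-0.984, 0.005, -0.176], [0.176, -0.012, -0.984]] [  44.37352066  585.22570122 1046.37086004]
side [[453.3290414269587, 0.0, 324.27104275988074], [0.0, 453.3290414269587, 239.8388459713001], [0.0, 0.0, 1.0]] [[0.852, -0.524, 0.006], [-0.207, -0.346, -0.915], [0.481, 0.778, -0.403]] [-481.99924661  199.04522209  616.74131118]
```

View pics/top0.png

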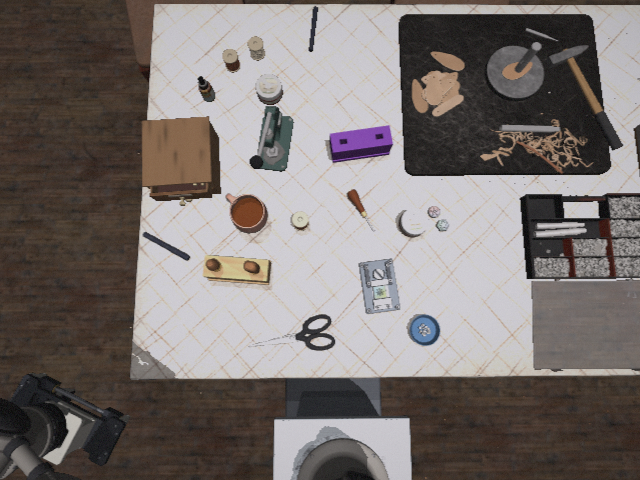

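View pics/side0.png

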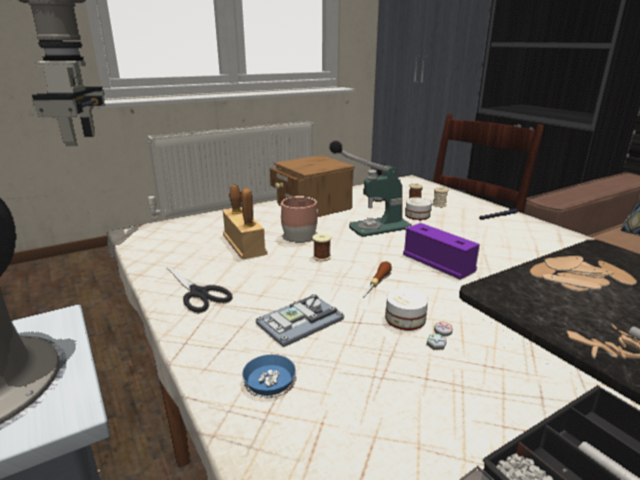

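The top view shows the wooden tool block with two handles at (237,268) and the chase at (380,286), with its screw towards the far end, near (378,272). The side view shows the block at (243,230) and the chase at (300,318). I'll enlarge both.

Run:
```python
import cv2,numpy as np,pickle
T=[('top',195,240,80,60),('top',340,255,80,60),('side',205,180,80,80*.75),('side',250,285,100,75)]
im=[]
for n,x,y,w,h in T:
    c=pickle.load(open(n+'.pkl','rb'))['color'][...,::-1]
    im.append(cv2.resize(c[y:y+int(h),x:x+w],(400,300),interpolation=cv2.INTER_CUBIC))
cv2.imwrite('pics/c1.png',np.vstack([np.hstack(im[:2]),np.hstack(im[2:])]))
```

```text
(no output)
```

View pics/c1.png

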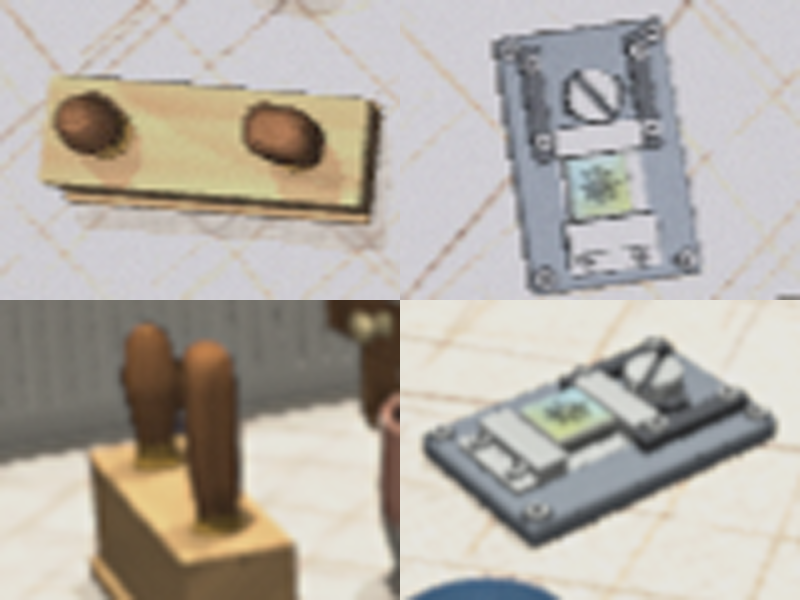

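The flat-sided handle is the driver (right in the top view, tile (285,133)), and the round one on the left is the awl. The slot runs from (578,72) to (612,115) in the tile. Next I'll fit the poses.

```bash
cat > h.py <<'E'
import numpy as np,pickle
from scipy.optimize import least_squares
C={n:pickle.load(open(''+n+'.pkl','rb')) for n in('top','side')}
def proj(n,X,C=C):
    c=C[n];p=(np.atleast_2d(X)@c['R'].T+c['t'])@c['K'].T;return p[:,:2]/p[:,2:]
def ray(n,uv,z):
    c=C[n];d=c['R'].T@np.linalg.inv(c['K'])@[*uv,1];o=-c['R'].T@c['t'];return (o+d*(z-o[2])/d[2])[:2]
def fit(pts,x0):
    def r(p):
        R=np.array([[np.cos(p[2]),-np.sin(p[2]),0],[np.sin(p[2]),np.cos(p[2]),0],[0,0,1]])
        return np.concatenate([proj(n,R@np.array(X)+[p[0],p[1],0])[0]-uv for n,X,uv in pts])
    s=least_squares(r,x0);return s.x,s.fun.reshape(-1,2).round(1).tolist()
E
python3 - <<'E'
from h import *
t2=lambda x,y:(340+(x-400)/5-.4,255+y/5-.4); s2=lambda x,y:(250+(x-400)/4-.4,285+(y-300)/4-.4)
ch=[('top',(78,42,12),t2(495,40)),('top',(78,-42,12),t2(660,17)),('top',(-48,-42,12),t2(698,270)),('top',(-48,42,12),t2(532,292)),('top',(43,0,28.5),t2(594,95))]
cs=[('side',(-48,42,12),s2(425,440)),('side',(-48,-42,12),s2(533,533)),('side',(78,-42,12),s2(775,422)),('side',(78,42,12),s2(655,340)),('side',(43,0,28.5),s2(653,367))]
x0=[500,-70,.14]
for p in(ch,cs,ch+cs): print('chase',fit(p,x0))
print('screw top',ray('top',t2(594,95),28.5),'side',ray('side',s2(653,367),28.5))
a,b=ray('top',t2(578,72),28.5),ray('top',t2(612,115),28.5);print('slot ang',np.arctan2(*(a-b)[::-1]))
t1=lambda x,y:(195+x/5-.4,240+y/5-.4); s1=lambda x,y:(205+x/5-.4,180+(y-300)/5-.4)
bl=[(75,25),(75,-25),(-75,-25),(-75,25)] 
tt=[t1(52,77),t1(366,98),t1(358,206),t1(40,183)]
print([ray('top',u,64) for u in tt])
pt=[('top',(-75,25,64),tt[0]),('top',(75,25,64),tt[1]),('top',(75,-25,64),tt[2]),('top',(-75,-25,64),tt[3])]
ps=[('side',(-75,25,64),s1(0,0))]
print('block',fit(pt,[500,200,-1.6]))
for n,u in(('top',t1(285,133)),('side',s1(205,345)),('top',t1(90,123)),('side',s1(148,325))):print(n,ray(n,u,140))
print('block side near corner',ray('side',s1(187,563),64),ray('side',s1(92,452),64),ray('side',s1(295,548),64))
E
```

```text
chase (array([ 4.45941576e+02, -9.52248919e+01,  1.21225012e-01]), [[-0.3, -0.6], [0.3, -0.3], [0.7, 0.4], [-0.4, 0.6], [-0.3, -0.2]])
chase (array([ 4.42151537e+02, -1.01081586e+02,  1.41278400e-01]), [[-2.0, -0.6], [0.3, 0.3], [1.4, -1.0], [0.3, -0.4], [0.0, 1.0]])
chase (array([ 4.44250952e+02, -9.75131973e+01,  1.32770529e-01]), [[0.3, 0.4], [0.9, 0.3], [1.9, 0.9], [0.9, 1.4], [0.4, 0.5], [-1.7, -2.2], [0.1, -1.4], [1.4, -2.1], [0.7, -1.4], [0.2, -0.2]])
screw top [488.08629377 -90.80042055] side [486.35034935 -92.11738824]
slot ang 0.6495634679722263
[array([531.32192337, 320.14327285]), array([520.50053537, 172.80484579]), array([469.97966731, 175.8150679 ]), array([481.64889955, 323.82340308])]
block (array([500.87261765, 248.14421987,  -1.64627833]), [[-0.4, -0.1], [0.6, 0.1], [0.2, -0.1], [-0.4, 0.0]])
top [496.33774536 199.29444613]
side [503.12777208 222.56241002]
top [501.23283978 283.97539058]
side [492.92879003 262.83117538]
block side near corner [468.68868001 171.74497337] [481.88636251 321.64990215] [514.39233967 163.63913746]
```

```bash
python3 -m creep '[{"spin":10.7},{"spin":10.7},{"spin":10.7},{"spin":10.7},{"spin":10.7}]'; python3 -m creep '[{"spin":10.7},{"spin":4.8},{"tx":-0.031,"ty":0.037},{"tx":-0.031,"ty":0.037},{"tx":-0.031,"ty":0.037}]'; python3 -m creep '[{"tx":-0.031,"ty":0.037},{"tx":-0.031,"ty":0.037},{"tx":-0.031,"ty":0.037},{"tx":-0.031,"ty":0.037},{"tx":-0.031,"ty":0.037}]'
```

```text
invalid input at $[0]: expected keys hand, tx, ty, tz, spin
invalid input at $[0]: expected keys hand, tx, ty, tz, spin
invalid input at $[0]: expected keys hand, tx, ty, tz, spin
```

```bash
python3 -m creep '[{"hand":1,"tx":0,"ty":0,"tz":0,"spin":10.7},{"hand":1,"tx":0,"ty":0,"tz":0,"spin":10.7},{"hand":1,"tx":0,"ty":0,"tz":0,"spin":10.7},{"hand":1,"tx":0,"ty":0,"tz":0,"spin":10.7},{"hand":1,"tx":0,"ty":0,"tz":0,"spin":10.7}]'; python3 -m creep '[{"hand":1,"tx":0,"ty":0,"tz":0,"spin":10.7},{"hand":1,"tx":0,"ty":0,"tz":0,"spin":4.8},{"hand":1,"tx":-0.031,"ty":0.037,"tz":0,"spin":0},{"hand":1,"tx":-0.031,"ty":0.037,"tz":0,"spin":0},{"hand":1,"tx":-0.031,"ty":0.037,"tz":0,"spin":0}]'; python3 -m creep '[{"hand":1,"tx":-0.031,"ty":0.037,"tz":0,"spin":0},{"hand":1,"tx":-0.031,"ty":0.037,"tz":0,"spin":0},{"hand":1,"tx":-0.031,"ty":0.037,"tz":0,"spin":0},{"hand":1,"tx":-0.031,"ty":0.037,"tz":0,"spin":0},{"hand":1,"tx":0,"ty":0,"tz":0,"spin":0}]'
```

```text
time: 0.72
tool_pos: [223.8, 474.6, 240.3]
tcp_rot: [-3.141, 0.001, 1.761]
contact_force: [0.1, 0.6, 0.8]
grip_width: 92.4
finger_force: 0.0
time: 1.35
tool_pos: [328.4, 372.7, 240.4]
tcp_rot: [-3.141, 0.0, 1.497]
contact_force: [0.5, -0.1, 0.1]
grip_width: 92.0
finger_force: 0.0
time: 1.98
tool_pos: [467.9, 237.0, 240.1]
tcp_rot: [-3.141, 0.001, 1.492]
contact_force: [-0.5, -0.1, -1.0]
grip_width: 91.8
finger_force: 0.0
```

```bash
python3 -m creep '[{"hand":1,"tx":-0.0315,"ty":0.032,"tz":0,"spin":0},{"hand":1,"tx":0,"ty":0,"tz":0.04,"spin":0},{"hand":1,"tx":0,"ty":0,"tz":0.03,"spin":0},{"hand":1,"tx":0,"ty":0,"tz":0,"spin":0}]'
python3 - <<'E'
from plant import cams
import cv2,numpy as np
im=[]
for n,x,y,w,h in[('top',195,230,100,75),('side',195,120,120,90)]:
    c=cams.capture(n)['color'][...,::-1];im.append(cv2.resize(c[y:y+h,x:x+w],(400,300),interpolation=cv2.INTER_CUBIC))
cv2.imwrite('pics/g1.png',np.hstack(im))
E
```

```text
time: 2.48
tool_pos: [493.6, 205.8, 168.7]
tcp_rot: [-3.136, 0.002, 1.497]
contact_force: [-0.9, 0.5, 0.8]
grip_width: 91.7
finger_force: 0.0
```

View pics/g1.png

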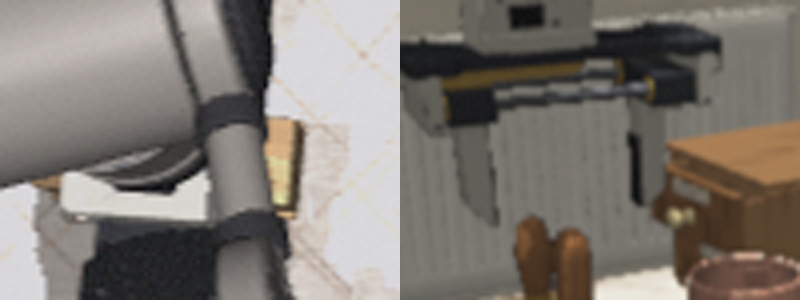

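The side view shows the fingers straddling the driver's handle top: tips at (490,225) and (640,205), handle at (573,232). I'll go down and close.

```bash
python3 -m creep '[{"hand":1,"tx":-0.0023,"ty":0.0041,"tz":0.008,"spin":0},{"hand":1,"tx":0,"ty":0,"tz":0.03,"spin":0},{"hand":1,"tx":0,"ty":0,"tz":0.03,"spin":0},{"hand":1,"tx":0,"ty":0,"tz":0,"spin":0},{"hand":1,"tx":0,"ty":0,"tz":0,"spin":0}]'; python3 -m creep '[{"hand":0,"tx":0,"ty":0,"tz":0,"spin":0},{"hand":0,"tx":0,"ty":0,"tz":0,"spin":0},{"hand":0,"tx":0,"ty":0,"tz":0,"spin":0},{"hand":0,"tx":0,"ty":0,"tz":0,"spin":0},{"hand":0,"tx":0,"ty":0,"tz":0,"spin":0}]'
```

```text
time: 3.2
tool_pos: [500.6, 203.1, 104.0]
tcp_rot: [3.14, -0.001, 1.497]
contact_force: [-0.2, 0.6, 0.0]
grip_width: 91.5
finger_force: 0.0
time: 3.82
tool_pos: [499.7, 202.8, 102.7]
tcp_rot: [3.142, -0.0, 1.496]
contact_force: [0.4, 0.8, 0.6]
grip_width: 46.2
finger_force: 0.0
```

```bash
python3 -m creep '[{"hand":0,"tx":0,"ty":-0.0015,"tz":0.0015,"spin":0},{"hand":0,"tx":0,"ty":0,"tz":0,"spin":0},{"hand":0,"tx":0,"ty":0,"tz":0,"spin":0},{"hand":0,"tx":0,"ty":0,"tz":0,"spin":0},{"hand":0,"tx":0,"ty":0,"tz":0,"spin":0}]'; python3 -m creep '[{"hand":0,"tx":0,"ty":0,"tz":0,"spin":0},{"hand":0,"tx":0,"ty":0,"tz":0,"spin":0}]'
```

```text
time: 4.45
tool_pos: [498.0, 202.9, 101.1]
tcp_rot: [-3.141, 0.0, 1.496]
contact_force: [-1.4, -0.1, -1.1]
grip_width: 21.9
finger_force: 30.0
time: 4.7
tool_pos: [498.0, 202.9, 101.1]
tcp_rot: [-3.141, 0.0, 1.497]
contact_force: [-0.3, -0.1, -1.5]
grip_width: 21.9
finger_force: 30.0
```

```bash
python3 -m creep '[{"hand":0,"tx":0,"ty":0,"tz":-0.02,"spin":0},{"hand":0,"tx":0,"ty":0,"tz":-0.025,"spin":0},{"hand":0,"tx":0,"ty":0,"tz":-0.025,"spin":0},{"hand":0,"tx":0,"ty":0,"tz":-0.02,"spin":0},{"hand":0,"tx":0,"ty":0,"tz":0,"spin":9.7}]';python3 -m creep '[{"hand":0,"tx":0,"ty":0,"tz":0,"spin":9.7},{"hand":0,"tx":0,"ty":0,"tz":0,"spin":9.7},{"hand":0,"tx":0,"ty":0,"tz":0,"spin":9.7},{"hand":0,"tx":0,"ty":0,"tz":0,"spin":9.7},{"hand":0,"tx":0,"ty":0,"tz":0,"spin":0}]'
python3 -m creep '[{"hand":0,"tx":-0.0233,"ty":0.0285,"tz":0,"spin":0},{"hand":0,"tx":-0.0233,"ty":0.0285,"tz":0,"spin":0},{"hand":0,"tx":-0.0233,"ty":0.0285,"tz":0,"spin":0},{"hand":0,"tx":-0.0233,"ty":0.0285,"tz":0,"spin":0},{"hand":0,"tx":-0.0233,"ty":0.0285,"tz":0,"spin":0}]';python3 -m creep '[{"hand":0,"tx":-0.0233,"ty":0.0285,"tz":0,"spin":0},{"hand":0,"tx":-0.0233,"ty":0.0285,"tz":0,"spin":0},{"hand":0,"tx":-0.0233,"ty":0.0285,"tz":0,"spin":0},{"hand":0,"tx":0,"ty":0,"tz":0,"spin":0},{"hand":0,"tx":0,"ty":0,"tz":0,"spin":0}]'
```

```text
time: 5.32
tool_pos: [499.4, 203.3, 193.2]
tcp_rot: [3.138, -0.002, 1.324]
contact_force: [-0.2, -0.3, -1.0]
grip_width: 21.8
finger_force: 30.0
time: 5.95
tool_pos: [498.4, 203.0, 191.3]
tcp_rot: [3.141, -0.001, 0.652]
contact_force: [-0.3, -0.3, -1.6]
grip_width: 22.1
finger_force: 30.0
time: 6.58
tool_pos: [491.7, 17.8, 191.4]
tcp_rot: [3.141, -0.001, 0.654]
contact_force: [0.3, 0.5, -0.3]
grip_width: 22.0
finger_force: 30.0
time: 7.2
tool_pos: [487.7, -91.0, 191.2]
tcp_rot: [-3.141, -0.0, 0.652]
contact_force: [-1.1, -0.5, -0.7]
grip_width: 21.9
finger_force: 30.0
```

```bash
python3 -m creep '[{"hand":0,"tx":0,"ty":0,"tz":0.02,"spin":0},{"hand":0,"tx":0,"ty":0,"tz":0.02,"spin":0},{"hand":0,"tx":0,"ty":0,"tz":0.018,"spin":0},{"hand":0,"tx":0,"ty":0,"tz":0,"spin":0},{"hand":0,"tx":0,"ty":0,"tz":0,"spin":0}]'
python3 - <<'E'
from plant import cams
import cv2,numpy as np
im=[]
for n,x,y,w,h in[('top',340,245,80,60),('side',260,225,100,75)]:
    c=cams.capture(n)['color'][...,::-1];im.append(cv2.resize(c[y:y+h,x:x+w],(400,300) if n=='top' else (800,600),interpolation=cv2.INTER_CUBIC));cv2.imwrite(f'pics/s1{n}.png',im[-1])
E
```

```text
time: 7.82
tool_pos: [488.2, -90.8, 133.9]
tcp_rot: [3.141, -0.001, 0.652]
contact_force: [-0.2, -1.1, -0.6]
grip_width: 21.6
finger_force: 30.0
```

View pics/s1side.png

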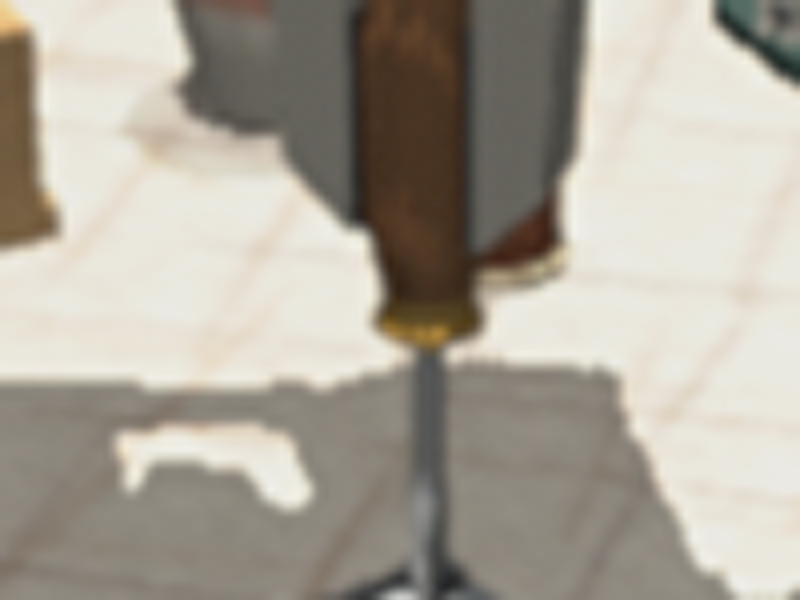

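View pics/s1top.png

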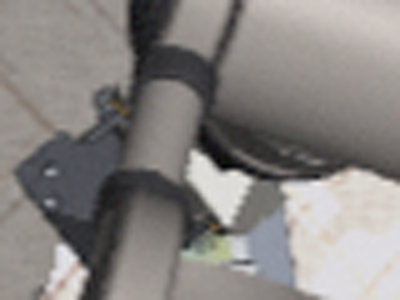

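The driver hangs upright in the fingers, with its shank at side-crop column ~428. The arm hides the screw from the top camera, so I'll crop the side view lower.

Run:
```python
from plant import cams
import cv2,numpy as np,pickle
c=cams.capture('side');pickle.dump(c,open('s1.pkl','wb'));c=c['color'][...,::-1]
a=cv2.resize(c[275:335,275:355],(800,600),interpolation=cv2.INTER_CUBIC)
cv2.imwrite('pics/s2.png',a)
from h import *
print(proj('side',[[487.2,-91.4,28.5],[488.2,-90.8,39]]))
```

```text
[[313.06948756 301.02236731]
 [313.37399765 295.34855819]]
```

View pics/s2.png

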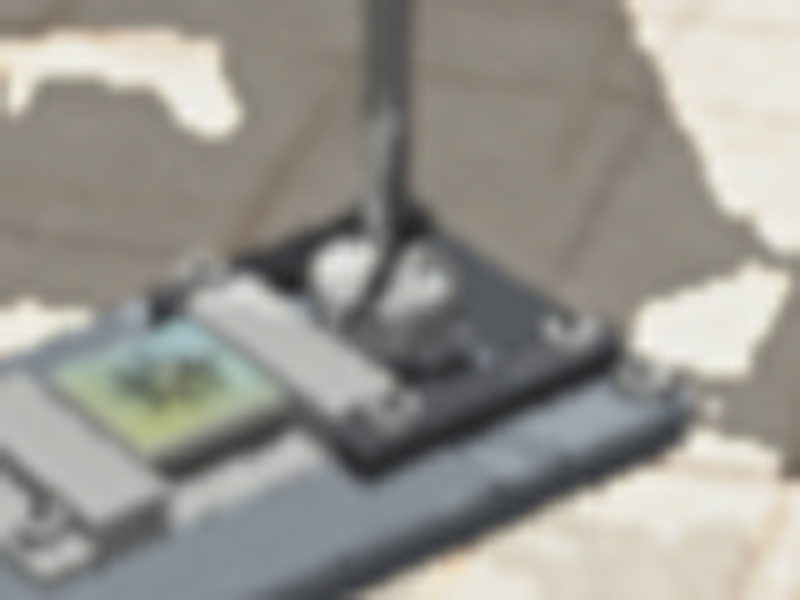

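Run:
```python
from h import *
P=lambda X:((proj('side',X)-[275,275]+.5)*10).round().tolist()
for z in(90,95,97,100): print(z,proj('side',[[488,-91,z]]).round(1))
for z in(28.5,33,36,39):
  print('tip',z,P([[488.1+s*7*.796,-90.8+s*7*.605,z] for s in(-1,0,1)]))
c=ray('side',(275+38.1-.5,275+26.8-.5),28.5);print('head centre from side',c)
for a in(.55,.65,.75):print('slot',a,P([[c[0]+s*12.5*np.cos(a),c[1]+s*12.5*np.sin(a),28.5] for s in(-1,0,1)]))
an=np.arange(0,6.3,.8);print(P([[c[0]+12.5*np.cos(a),c[1]+12.5*np.sin(a),28.5] for a in an]))
```

```text
90 [[313.2 268.6]]
95 [[313.2 265.8]]
97 [[313.2 264.7]]
100 [[313.2 263.1]]
tip 28.5 [[373.0, 283.0], [388.0, 262.0], [404.0, 242.0]]
tip 33 [[372.0, 260.0], [388.0, 239.0], [404.0, 219.0]]
tip 36 [[372.0, 244.0], [388.0, 224.0], [404.0, 204.0]]
tip 39 [[372.0, 229.0], [388.0, 209.0], [404.0, 189.0]]
head centre from side [486.06874207 -91.76017776]
slot 0.55 [[346.0, 303.0], [381.0, 268.0], [415.0, 234.0]]
slot 0.65 [[352.0, 305.0], [381.0, 268.0], [409.0, 232.0]]
slot 0.75 [[359.0, 306.0], [381.0, 268.0], [402.0, 231.0]]
[[444.0, 248.0], [398.0, 231.0], [342.0, 236.0], [309.0, 260.0], [319.0, 290.0], [367.0, 307.0], [424.0, 300.0], [454.0, 273.0]]
```

Run:
```python
import pickle,numpy as np,cv2
a=pickle.load(open('side.pkl','rb'))['color'];b=pickle.load(open('s1.pkl','rb'))['color']
g=lambda i:cv2.cvtColor(i,cv2.COLOR_RGB2GRAY)
print('cols',np.arange(300,326));
for r in range(295,310):print(r,g(a)[r,300:326])
print('shank')
for r in (276,280,284,288,291,293,295,297,298,299,300,301):print(r,g(b)[r,304:322])
```

```text
cols [300 301 302 303 304 305 306 307 308 309 310 311 312 313 314 315 316 317
 318 319 320 321 322 323 324 325]
295 [212 211 220 227 228 230 231 230 228 221 187 155 144 158 149 124 140 183
 216 227 228 228 227 228 228 227]
296 [209 214 225 230 229 228 229 224 197 164 129 117 125 134 116  89  87 125
 184 225 231 229 228 228 228 228]
297 [214 222 228 229 222 201 189 168 134 108 100 105 116 116  83  58  54  85
 148 207 227 230 230 229 228 227]
298 [214 224 222 198 170 140 126 111 109 124 141 154 165 156  91  48  70 103
 135 174 203 220 228 231 229 228]
299 [187 187 170 140 116  99 100 120 155 185 198 201 196 161  98  83 135 169
 170 166 167 186 214 227 230 230]
300 [134 128 114 100  93  92 121 169 200 215 219 216 193 139 104 132 185 207
 202 180 153 157 178 204 221 229]
301 [ 99  94  92  87  75  85 142 203 219 219 219 205 165 123 126 172 205 212
 209 199 173 155 156 170 189 217]
302 [114  86  71  62  51  79 152 213 222 219 216 185 132 114 148 194 210 211
 211 205 182 157 152 155 165 183]
303 [170 122  76  47  41  76 141 201 218 219 201 152 108 123 173 207 214 212
 207 190 161 152 154 15
[... 918 characters left out ...]
88 [130 125 125 129 130 131 129 127 135 131 107  93 121 137 138 138 138 139]
291 [126 131 135 137 138 139 136 131 129 115  83  88 123 138 139 138 136 136]
293 [131 134 136 138 139 141 140 134 124  98  71  86 120 137 138 135 136 136]
295 [138 141 141 140 136 126 112 122 134 101  68  66  81 105 124 135 136 137]
297 [128 116 110  95  76  59  63  97 124  99  61  45  42  56  90 120 135 140]
298 [ 98  81  72  68  81  92  94 112 117 102  63  40  51  65  81 101 118 130]
299 [ 66  58  69 107 149 169 163 168 136  99  66  73 102 103  97  95  97 110]
300 [ 59  64 112 172 205 215 210 203 159  98  78 119 150 129 112 103  90  92]
301 [ 56  76 144 208 224 223 219 194 138  88 104 150 158 134 128 116 100  90]
```

Run:
```python
import pickle,numpy as np,cv2
from h import *
a=pickle.load(open('top.pkl','rb'))['color'];g=cv2.cvtColor(a,cv2.COLOR_RGB2GRAY)
for r in range(267,282):print(r,g[r,370:388])
def line(n,rows,cols):
    gg=cv2.cvtColor(C[n]['color'],cv2.COLOR_RGB2GRAY).astype(float);P=[]
    for r,(c0,c1) in zip(rows,cols):
        w=np.clip(200-gg[r,c0:c1],0,None)**1;P.append((w@np.arange(c0,c1)/w.sum(),r))
    W=np.array([ray(n,p,28.5) for p in P]);v=np.linalg.svd(W-W.mean(0))[2][0];print(n,np.round(P,2).tolist(),W.mean(0),np.arctan(v[1]/v[0]))
line('side',range(300,305),[(312,317),(311,316),(311,316),(310,315),(310,314)])
```

```text
267 [155 156 157 156 159 159 157 157 156 158 159 158 155 158 159 113  91 109]
268 [156 152 155 157 159 156 156 157 157 156 158 158 158 162 160 117  99 103]
269 [157 156 157 158 125  86 149 196 206 204 167 150 159 159 161 118  76  95]
270 [156 157 157 123  96  85 133 188 207 207 203 201 140  95 140 125  67  90]
271 [157 157 126  85 142 134 109 145 190 205 207 203 175 126 115 144 107  89]
272 [153 156 123  85 170 173 124 104 140 192 207 205 203 145  94 115  94  98]
273 [154 156 114  85 174 206 175 123  94 140 189 204 207 154 109 117  91  96]
274 [155 154 119 114 183 207 205 173 125  89 134 189 207 146 114 147 113 100]
275 [156 156 112  67 171 207 208 203 165 113  95 170 205 152 106 145 116  79]
276 [143 158 123  77 158 201 208 205 205 155 105  90 162 152 134 154 123  76]
277 [137 159 127  72  73 162 199 208 207 205 161 111  96 102 143 158 158 105]
278 [143 159 157 142 122  95 133 190 206 206 203 146  88 119 152 140 135  98]
279 [147 158 158 160 145 134 124  96  71  89  98  96 140 188 207 204 204 174]
280 [144 140 100 103 128 161 190 203 202 201 202 201 202 206 205 205 206 206]
281 [138 186 202 202 205 205 205 209 206 207 207 206 207 207 208 207 208 206]
side [[314.09, 300.0], [313.44, 301.0], [312.85, 302.0], [312.34, 303.0], [311.68, 304.0]] [485.36517136 -93.92522683] 0.7371471989367979
```

```bash
python3 -m creep '[{"hand":0,"tx":-0.0005,"ty":-0.0003,"tz":0,"spin":-3.9},{"hand":0,"tx":0,"ty":0,"tz":0.005,"spin":0},{"hand":0,"tx":0,"ty":0,"tz":0.003,"spin":0},{"hand":0,"tx":0,"ty":0,"tz":0,"spin":0},{"hand":0,"tx":0,"ty":0,"tz":0,"spin":0}]';python3 -m creep '[{"hand":0,"tx":0,"ty":0,"tz":0.001,"spin":0},{"hand":0,"tx":0,"ty":0,"tz":0,"spin":0}]';python3 -m creep '[{"hand":0,"tx":0,"ty":0,"tz":0.001,"spin":0},{"hand":0,"tx":0,"ty":0,"tz":0,"spin":0}]'
```

```text
time: 8.6
tool_pos: [487.3, -91.4, 125.2]
tcp_rot: [-3.142, -0.0, 0.718]
contact_force: [-0.2, 0.5, -1.6]
grip_width: 21.9
finger_force: 30.0
time: 8.85
tool_pos: [487.2, -91.4, 124.2]
tcp_rot: [-3.142, -0.0, 0.718]
contact_force: [0.6, -0.1, -0.2]
grip_width: 21.6
finger_force: 30.0
time: 9.1
tool_pos: [487.2, -91.4, 123.1]
tcp_rot: [-3.141, -0.0, 0.718]
contact_force: [0.2, 0.7, -1.2]
grip_width: 21.9
finger_force: 30.0
```

```bash
python3 -m creep '[{"hand":0,"tx":0,"ty":0,"tz":0.001,"spin":0},{"hand":0,"tx":0,"ty":0,"tz":0,"spin":0}]';python3 -m creep '[{"hand":0,"tx":0,"ty":0,"tz":0.001,"spin":0},{"hand":0,"tx":0,"ty":0,"tz":0,"spin":0}]'
```

```text
time: 9.35
tool_pos: [487.2, -91.4, 122.1]
tcp_rot: [-3.141, -0.0, 0.718]
contact_force: [-1.3, -0.5, -0.4]
grip_width: 21.7
finger_force: 30.0
time: 9.6
tool_pos: [487.2, -91.4, 121.1]
tcp_rot: [-3.141, -0.0, 0.718]
contact_force: [0.2, -0.7, -1.1]
grip_width: 21.7
finger_force: 30.0
```

```bash
python3 -m creep '[{"hand":0,"tx":0,"ty":0,"tz":0.001,"spin":0},{"hand":0,"tx":0,"ty":0,"tz":0,"spin":0}]';python3 -m creep '[{"hand":0,"tx":0,"ty":0,"tz":0.001,"spin":0},{"hand":0,"tx":0,"ty":0,"tz":0,"spin":0}]';python3 -m creep '[{"hand":0,"tx":0,"ty":0,"tz":0.0006,"spin":0},{"hand":0,"tx":0,"ty":0,"tz":0,"spin":0}]'; python3 -c "
from plant import get_obs;o=get_obs();print(o['moment'],o['contact_force'])"
```

```text
time: 9.85
tool_pos: [487.1, -91.4, 120.1]
tcp_rot: [-3.141, -0.0, 0.718]
contact_force: [-0.4, 0.1, -1.0]
grip_width: 21.8
finger_force: 30.0
time: 10.1
tool_pos: [487.1, -91.4, 119.1]
tcp_rot: [-3.141, 0.0, 0.718]
contact_force: [0.7, -0.2, -0.4]
grip_width: 21.8
finger_force: 30.0
time: 10.35
tool_pos: [487.2, -91.4, 118.6]
tcp_rot: [-3.142, -0.0, 0.718]
contact_force: [-0.5, 0.9, -0.5]
grip_width: 22.1
finger_force: 30.0
[-0.07874277  0.14403658  0.00250825] [-0.50898946  0.93314445 -0.51296074]
```

```bash
for i in 1; do python3 -m creep '[{"hand":0,"tx":0,"ty":0,"tz":0.0005,"spin":0},{"hand":0,"tx":0,"ty":0,"tz":0,"spin":0}]';done; python3 -m creep '[{"hand":0,"tx":0,"ty":0,"tz":0.0004,"spin":0},{"hand":0,"tx":0,"ty":0,"tz":0,"spin":0}]'; python3 -m creep '[{"hand":0,"tx":0,"ty":0,"tz":0,"spin":0},{"hand":0,"tx":0,"ty":0,"tz":0,"spin":0}]'
```

```text
time: 10.6
tool_pos: [487.2, -91.4, 118.4]
tcp_rot: [3.141, -0.0, 0.718]
contact_force: [-0.7, -1.2, 3.1]
grip_width: 21.7
finger_force: 30.0
time: 10.85
tool_pos: [487.3, -91.4, 118.3]
tcp_rot: [3.141, -0.0, 0.718]
contact_force: [-2.5, 0.6, 6.7]
grip_width: 22.0
finger_force: 30.0
time: 11.1
tool_pos: [487.3, -91.5, 118.3]
tcp_rot: [3.141, -0.0, 0.718]
contact_force: [-1.3, 1.0, 6.3]
grip_width: 21.7
finger_force: 30.0
```

```bash
cat > m.py <<'E'
from plant import get_obs
o=get_obs();print('   M',o['moment'].round(3) if hasattr(o['moment'],'round') else o['moment'],'yaw',o['tcp_rot'][2],'F',o['contact_force'])
E
for i in 1 2; do python3 -m creep '[{"hand":0,"tx":0,"ty":0,"tz":0,"spin":4},{"hand":0,"tx":0,"ty":0,"tz":0,"spin":0}]' >/dev/null; python3 m.py; done
python3 -m creep '[{"hand":0,"tx":0,"ty":0,"tz":0,"spin":3},{"hand":0,"tx":0,"ty":0,"tz":0,"spin":0}]' >/dev/null; python3 m.py;python3 -m creep '[{"hand":0,"tx":0,"ty":0,"tz":0,"spin":3},{"hand":0,"tx":0,"ty":0,"tz":0,"spin":0}]' >/dev/null; python3 m.py
```

```text
M [0.017 0.44  0.043] yaw 0.6476385969256095 F [-0.98254172  0.35620406  6.03897291]
   M [0.086 0.428 0.065] yaw 0.5778568904541477 F [-0.88731735  1.19291649  5.64990764]
   M [0.086 0.438 0.083] yaw 0.525820738429537 F [-1.49209223  1.11486873  6.31570858]
   M [-0.027  0.417  0.05 ] yaw 0.47340944527742 F [-0.9688118   0.89837139  6.33898158]
```

```bash
for i in 1 2 3 4 5; do python3 -m creep '[{"hand":0,"tx":0,"ty":0,"tz":0,"spin":3}]' >/dev/null; python3 m.py; done
```

```text
M [-0.074  0.368  0.119] yaw 0.420602115131554 F [-1.11875293  0.18366069  5.63966526]
   M [-0.091  0.37   0.091] yaw 0.36771004604380697 F [-1.32127654  0.47776459  6.04665495]
   M [-0.165  0.371  0.042] yaw 0.3153647635423549 F [-0.48513691 -0.04867464  5.06240258]
   M [-0.167  0.407  0.071] yaw 0.2630099930727232 F [-0.60978043 -0.4932764   6.00635606]
   M [-0.302  0.408  0.138] yaw 0.210621526374827 F [-1.49983683 -0.76579475  4.77740847]
```

```bash
cat > m.py <<'E'
from plant import get_obs
o=get_obs();print('M %.3f tau6 %.3f yaw %.3f Fz %.1f t %.2f'%(o['moment'][2],o['tau'][5],o['tcp_rot'][2],o['contact_force'][2],o['time']))
E
for i in 1 2 3; do python3 -m creep '[{"hand":0,"tx":0,"ty":0,"tz":0,"spin":2.5}]' >/dev/null; python3 m.py; for j in 1 2 3; do python3 -m creep '[{"hand":0,"tx":0,"ty":0,"tz":0,"spin":0}]' >/dev/null; python3 m.py;done; done
```

```text
M 0.119 tau6 -0.320 yaw 0.167 Fz 5.9 t 12.85
M 0.091 tau6 0.267 yaw 0.168 Fz 5.5 t 12.97
M 0.029 tau6 0.082 yaw 0.169 Fz 5.5 t 13.10
M 0.080 tau6 0.077 yaw 0.169 Fz 5.3 t 13.22
M 0.098 tau6 -0.532 yaw 0.124 Fz 5.5 t 13.35
M 0.080 tau6 0.259 yaw 0.125 Fz 5.7 t 13.47
M 0.076 tau6 0.081 yaw 0.125 Fz 5.8 t 13.60
M 0.081 tau6 0.076 yaw 0.125 Fz 5.0 t 13.72
M 0.115 tau6 -0.530 yaw 0.081 Fz 5.0 t 13.85
M 0.060 tau6 0.259 yaw 0.081 Fz 4.2 t 13.97
M 0.132 tau6 0.081 yaw 0.081 Fz 5.7 t 14.10
M 0.010 tau6 0.076 yaw 0.081 Fz 5.4 t 14.22
```

```bash
for i in 1 2 3 4; do python3 -m creep '[{"hand":0,"tx":0,"ty":0,"tz":0.00002,"spin":2.5},{"hand":0,"tx":0,"ty":0,"tz":0,"spin":0},{"hand":0,"tx":0,"ty":0,"tz":0,"spin":0}]' >/dev/null;python3 m.py; python3 -m creep '[{"hand":0,"tx":0,"ty":0,"tz":0,"spin":0}]' >/dev/null; python3 m.py; done
```

```text
M 0.094 tau6 0.081 yaw 0.038 Fz 5.7 t 14.60
M 0.042 tau6 0.077 yaw 0.038 Fz 5.9 t 14.72
M 0.112 tau6 0.082 yaw -0.006 Fz 4.9 t 15.10
M 0.088 tau6 0.077 yaw -0.006 Fz 5.0 t 15.22
M 0.078 tau6 0.082 yaw -0.049 Fz 6.1 t 15.60
M 0.063 tau6 0.077 yaw -0.049 Fz 5.8 t 15.72
M 0.072 tau6 0.082 yaw -0.093 Fz 6.2 t 16.10
M 0.051 tau6 0.077 yaw -0.093 Fz 5.5 t 16.23
```

```bash
for i in 1 2 3 ; do python3 -m creep '[{"hand":0,"tx":0,"ty":0,"tz":0.00002,"spin":2.5},{"hand":0,"tx":0,"ty":0,"tz":0,"spin":0},{"hand":0,"tx":0,"ty":0,"tz":0,"spin":0}]' >/dev/null;python3 m.py; python3 -m creep '[{"hand":0,"tx":0,"ty":0,"tz":0,"spin":0}]' >/dev/null; python3 m.py; done
```

```text
M 0.059 tau6 0.082 yaw -0.137 Fz 7.0 t 16.60
M 0.034 tau6 0.078 yaw -0.137 Fz 6.0 t 16.73
M 0.089 tau6 0.083 yaw -0.180 Fz 5.3 t 17.10
M 0.064 tau6 0.078 yaw -0.180 Fz 6.3 t 17.23
M 0.083 tau6 0.083 yaw -0.224 Fz 6.8 t 17.60
M 0.093 tau6 0.078 yaw -0.224 Fz 6.1 t 17.73
```

Run:
```python
from plant import cams
import cv2,numpy as np,pickle
c=cams.capture('side');pickle.dump(c,open('s2.pkl','wb'));c=c['color'][...,::-1]
cv2.imwrite('pics/s3.png',cv2.resize(c[225:330,250:390],(800,600),interpolation=cv2.INTER_CUBIC))
```

```text
(no output)
```

View pics/s3.png

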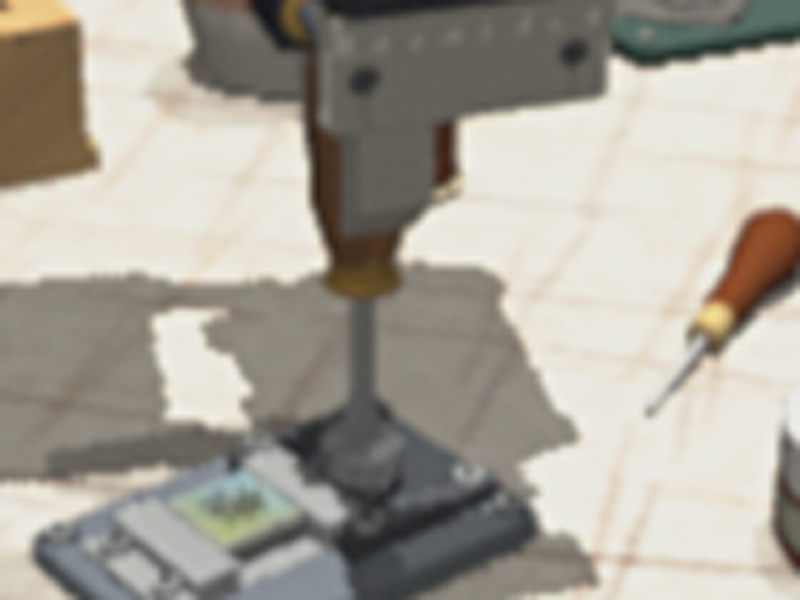

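The blade now shows broadside at (360,425) in the screw, so it has turned with the gripper without slipping. I'll keep turning in small steps.

```bash
for i in 1 2 3 ; do python3 -m creep '[{"hand":0,"tx":0,"ty":0,"tz":0.00001,"spin":2.5},{"hand":0,"tx":0,"ty":0,"tz":0,"spin":0},{"hand":0,"tx":0,"ty":0,"tz":0,"spin":0}]' >/dev/null;python3 m.py; python3 -m creep '[{"hand":0,"tx":0,"ty":0,"tz":0,"spin":0}]' >/dev/null; python3 m.py; done
```

```text
M 0.081 tau6 0.083 yaw -0.267 Fz 6.8 t 18.15
M 0.070 tau6 0.079 yaw -0.268 Fz 7.2 t 18.27
M 0.073 tau6 0.085 yaw -0.311 Fz 5.7 t 18.65
M 0.108 tau6 0.080 yaw -0.311 Fz 6.0 t 18.77
M 0.105 tau6 0.110 yaw -0.355 Fz 6.3 t 19.15
M 0.135 tau6 0.105 yaw -0.355 Fz 6.4 t 19.27
```

```bash
for i in 1 2 ; do python3 -m creep '[{"hand":0,"tx":0,"ty":0,"tz":0,"spin":1.5},{"hand":0,"tx":0,"ty":0,"tz":0,"spin":0},{"hand":0,"tx":0,"ty":0,"tz":0,"spin":0}]' >/dev/null;python3 m.py; python3 -m creep '[{"hand":0,"tx":0,"ty":0,"tz":0,"spin":0}]' >/dev/null; python3 m.py; done
```

```text
M 0.159 tau6 0.133 yaw -0.381 Fz 6.8 t 19.65
M 0.119 tau6 0.130 yaw -0.381 Fz 6.2 t 19.77
M 0.133 tau6 0.145 yaw -0.407 Fz 6.4 t 20.15
M 0.213 tau6 0.142 yaw -0.407 Fz 6.2 t 20.27
```

tau6 has risen from 0.079 to 0.142 N m, which is about 20 N at the jaw. I'm stopping here: unload the blade slightly and lift.

```bash
python3 -m creep '[{"hand":0,"tx":0,"ty":0,"tz":-0.0003,"spin":-3},{"hand":0,"tx":0,"ty":0,"tz":0,"spin":0}]';python3 m.py; python3 -m creep '[{"hand":0,"tx":0,"ty":0,"tz":-0.004,"spin":0},{"hand":0,"tx":0,"ty":0,"tz":-0.004,"spin":0},{"hand":0,"tx":0,"ty":0,"tz":-0.02,"spin":0},{"hand":0,"tx":0,"ty":0,"tz":-0.03,"spin":0},{"hand":0,"tx":0,"ty":0,"tz":-0.025,"spin":0}]';python3 -m creep '[{"hand":0,"tx":0,"ty":0,"tz":0,"spin":0},{"hand":0,"tx":0,"ty":0,"tz":0,"spin":0}]'
```

```text
time: 20.52
tool_pos: [487.6, -92.3, 118.4]
tcp_rot: [3.141, -0.002, -0.355]
contact_force: [-0.7, -4.2, 5.8]
grip_width: 21.8
finger_force: 30.0
M 0.058 tau6 -0.226 yaw -0.355 Fz 5.8 t 20.52
time: 21.15
tool_pos: [487.2, -90.6, 201.9]
tcp_rot: [-3.14, 0.0, -0.356]
contact_force: [0.7, -0.6, -1.2]
grip_width: 22.0
finger_force: 30.0
time: 21.4
tool_pos: [486.6, -90.9, 199.8]
tcp_rot: [-3.141, 0.002, -0.355]
contact_force: [0.7, -0.3, -2.1]
grip_width: 22.0
finger_force: 30.0
```

```bash
for i in 1 2; do python3 -m creep '[{"hand":0,"tx":0,"ty":0,"tz":0,"spin":-10.6},{"hand":0,"tx":0,"ty":0,"tz":0,"spin":-10.6},{"hand":0,"tx":0,"ty":0,"tz":0,"spin":-10.6},{"hand":0,"tx":0,"ty":0,"tz":0,"spin":-10.6},{"hand":0,"tx":0,"ty":0,"tz":0,"spin":-10.6}]'|sed -n 2,3p;done
python3 -m creep '[{"hand":0,"tx":0.036,"ty":-0.0013,"tz":0,"spin":0},{"hand":0,"tx":0.036,"ty":-0.0013,"tz":0,"spin":0},{"hand":0,"tx":0.036,"ty":-0.0013,"tz":0,"spin":0},{"hand":0,"tx":0.036,"ty":-0.0013,"tz":0,"spin":0},{"hand":0,"tx":0.036,"ty":-0.0013,"tz":0,"spin":0}]'|sed -n 2,3p
python3 -m creep '[{"hand":0,"tx":0.036,"ty":-0.0013,"tz":0,"spin":0},{"hand":0,"tx":0.036,"ty":-0.0013,"tz":0,"spin":0},{"hand":0,"tx":0.036,"ty":-0.0013,"tz":0,"spin":0},{"hand":0,"tx":0,"ty":0,"tz":0,"spin":0},{"hand":0,"tx":0,"ty":0,"tz":0,"spin":0}]'
```

```text
tool_pos: [486.5, -91.0, 199.2]
tcp_rot: [-3.139, 0.002, 0.576]
tool_pos: [486.4, -91.0, 199.2]
tcp_rot: [-3.139, -0.001, 1.501]
tool_pos: [493.6, 89.9, 199.3]
tcp_rot: [-3.139, -0.0, 1.495]
time: 23.9
tool_pos: [498.1, 196.1, 199.7]
tcp_rot: [-3.139, 0.001, 1.495]
contact_force: [0.0, -0.3, -0.7]
grip_width: 22.1
finger_force: 30.0
```

```bash
python3 -m creep '[{"hand":0,"tx":0.0068,"ty":-0.0005,"tz":0.01,"spin":0},{"hand":0,"tx":0,"ty":0,"tz":0.02,"spin":0},{"hand":0,"tx":0,"ty":0,"tz":0.006,"spin":0},{"hand":0,"tx":0,"ty":0,"tz":0,"spin":0},{"hand":0,"tx":0,"ty":0,"tz":0,"spin":0}]'
python3 - <<'E'
from plant import cams
import cv2
c=cams.capture('side')['color'][...,::-1]
cv2.imwrite('pics/s4.png',cv2.resize(c[165:265,190:323],(800,600),interpolation=cv2.INTER_CUBIC))
E
```

```text
time: 24.52
tool_pos: [499.1, 203.3, 165.4]
tcp_rot: [3.141, -0.0, 1.494]
contact_force: [0.2, -0.2, -1.4]
grip_width: 22.0
finger_force: 30.0
```

View pics/s4.png

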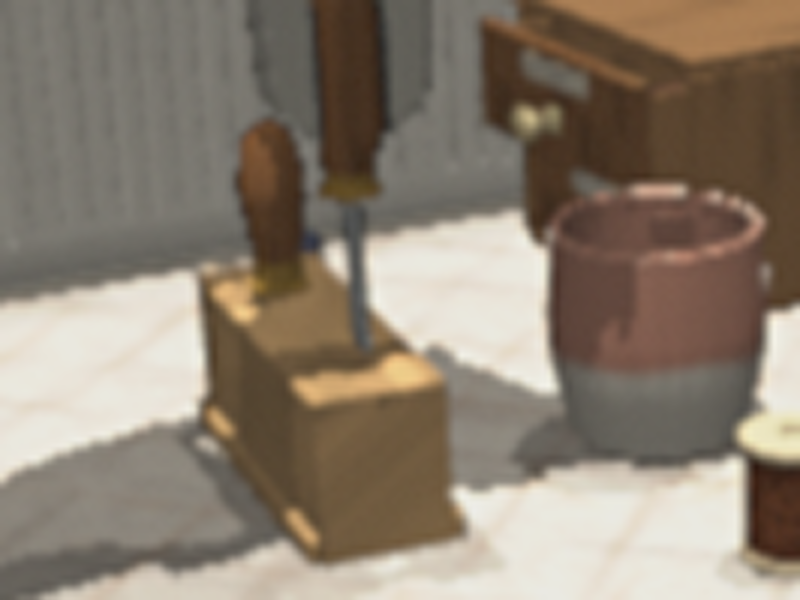

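The blade end is right over the hole at (362,350), and the lean matches the block's own edges (perspective). I'll lower it.

```bash
python3 -m creep '[{"hand":0,"tx":0,"ty":-0.001,"tz":0.003,"spin":0},{"hand":0,"tx":0,"ty":0,"tz":0.004,"spin":0},{"hand":0,"tx":0,"ty":0,"tz":0.003,"spin":0},{"hand":0,"tx":0,"ty":0,"tz":0,"spin":0}]';python3 -m creep '[{"hand":0,"tx":0,"ty":0,"tz":0.003,"spin":0},{"hand":0,"tx":0,"ty":0,"tz":0,"spin":0}]'
```

```text
time: 25.08
tool_pos: [497.5, 203.4, 154.5]
tcp_rot: [-3.141, 0.0, 1.495]
contact_force: [0.3, 0.9, -1.0]
grip_width: 22.0
finger_force: 30.0
time: 25.32
tool_pos: [497.6, 203.4, 151.6]
tcp_rot: [-3.141, 0.0, 1.495]
contact_force: [0.0, -0.0, -1.2]
grip_width: 21.5
finger_force: 30.0
```

```bash
python3 -m creep '[{"hand":0,"tx":0,"ty":0,"tz":0.004,"spin":0},{"hand":0,"tx":0,"ty":0,"tz":0.004,"spin":0},{"hand":0,"tx":0,"ty":0,"tz":0,"spin":0}]'
```

```text
time: 25.7
tool_pos: [497.4, 203.4, 143.4]
tcp_rot: [-3.141, 0.0, 1.495]
contact_force: [-0.1, -0.7, -0.4]
grip_width: 21.9
finger_force: 30.0
```

In the hole with no contact force, so I'll carry on to the shoulder (TCP at about 101).

```bash
python3 -m creep '[{"hand":0,"tx":0,"ty":0,"tz":0.01,"spin":0},{"hand":0,"tx":0,"ty":0,"tz":0.01,"spin":0},{"hand":0,"tx":0,"ty":0,"tz":0.01,"spin":0},{"hand":0,"tx":0,"ty":0,"tz":0.006,"spin":0},{"hand":0,"tx":0,"ty":0,"tz":0,"spin":0}]';python3 -m creep '[{"hand":0,"tx":0,"ty":0,"tz":0.003,"spin":0},{"hand":0,"tx":0,"ty":0,"tz":0,"spin":0},{"hand":0,"tx":0,"ty":0,"tz":0.001,"spin":0},{"hand":0,"tx":0,"ty":0,"tz":0,"spin":0}]'
```

```text
time: 26.32
tool_pos: [497.4, 203.3, 107.2]
tcp_rot: [-3.141, 0.0, 1.495]
contact_force: [-0.2, -0.1, -1.3]
grip_width: 21.8
finger_force: 30.0
time: 26.82
tool_pos: [497.8, 203.5, 104.0]
tcp_rot: [3.141, -0.0, 1.495]
contact_force: [-0.0, 0.9, -0.7]
grip_width: 21.5
finger_force: 30.0
```

```bash
python3 -m creep '[{"hand":0,"tx":0,"ty":0,"tz":0.0015,"spin":0},{"hand":0,"tx":0,"ty":0,"tz":0,"spin":0}]'|sed -n '2p;4p';python3 -m creep '[{"hand":0,"tx":0,"ty":0,"tz":0.001,"spin":0},{"hand":0,"tx":0,"ty":0,"tz":0,"spin":0}]'|sed -n '2p;4p';python3 -m creep '[{"hand":0,"tx":0,"ty":0,"tz":0.0007,"spin":0},{"hand":0,"tx":0,"ty":0,"tz":0,"spin":0}]'|sed -n '2p;4p'
```

```text
tool_pos: [497.7, 203.4, 102.3]
contact_force: [-0.8, 0.4, -0.5]
tool_pos: [497.7, 203.4, 101.3]
contact_force: [-0.1, 0.3, -0.8]
tool_pos: [497.8, 203.4, 101.0]
contact_force: [-0.5, 0.2, 3.4]
```

The shoulder is resting on the block. I'll release it and lift clear.

```bash
for i in 1 2; do python3 -m creep '[{"hand":1,"tx":0,"ty":0,"tz":0,"spin":0},{"hand":1,"tx":0,"ty":0,"tz":0,"spin":0},{"hand":1,"tx":0,"ty":0,"tz":0,"spin":0},{"hand":1,"tx":0,"ty":0,"tz":0,"spin":0},{"hand":1,"tx":0,"ty":0,"tz":0,"spin":0}]'|tail -2; done; python3 -m creep '[{"hand":1,"tx":0,"ty":0,"tz":-0.02,"spin":0},{"hand":1,"tx":0,"ty":0,"tz":-0.04,"spin":0},{"hand":1,"tx":0,"ty":0,"tz":-0.05,"spin":0},{"hand":1,"tx":0,"ty":0,"tz":-0.05,"spin":0},{"hand":1,"tx":0,"ty":0,"tz":0,"spin":0}]';python3 -m creep '[{"hand":1,"tx":0,"ty":0,"tz":0,"spin":0},{"hand":1,"tx":0,"ty":0,"tz":0,"spin":0}]' >/dev/null
python3 - <<'E'
from plant import cams
import cv2
c=cams.capture('side')['color'][...,::-1]
cv2.imwrite('pics/s5.png',cv2.resize(c[165:345,190:430],(800,600),interpolation=cv2.INTER_CUBIC))
E
```

```text
grip_width: 67.1
finger_force: 0.0
grip_width: 91.9
finger_force: 0.0
time: 29.45
tool_pos: [499.5, 203.9, 265.0]
tcp_rot: [3.133, -0.003, 1.495]
contact_force: [-0.5, -0.3, 0.4]
grip_width: 91.8
finger_force: 0.0
```

View pics/s5.png

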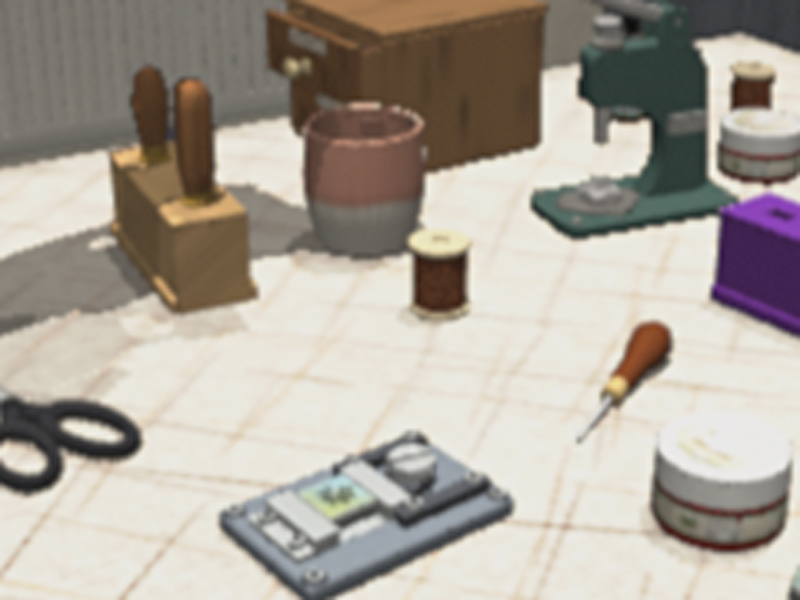

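The driver stands upright in its hole at (193,140). The screw at (410,460) has turned, the stamp lies flat against the jaw, and the other things haven't moved.

```bash
python3 -c "
from plant import close_job;print(close_job())"
```

```text
the job is handed in; nothing more can be done
None
```

The job is handed in (no verdict came back): the stamp is clamped at about 20 N, estimated from the torque rise, the screwdriver is back upright in its hole and released, and the awl and the things on the table look undisturbed.

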